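# Load the long roasting spit into its stand

### The job

Two roasting spits lie on the grey board. Take the long one and feed it endwise, point first, through the sleeve of the spit stand from the fork side, until its point stands well out of the far end of the sleeve and its bar lies in the fork; then let go of it. Leave the short spit where it lies.

Things in the scene. Friction and masses are not known exactly. Their poses are not given: they have to be found in the camera images.
- spit_mid (a point): Long roasting spit, 420 mm, 0.3 kg: 10 mm square steel bar, point at one end, dark wooden handle (70 mm long, 22 mm thick) at the other. This point is on the bar's axis near its balance, 170 mm behind the point, 180 mm ahead of the handle; x runs to the point, z up. It lies level, 39 mm up, point away from the robot (within 25 degrees), across two battens 140 mm apart on a 12 mm grey board.
- spit_tip (a point): Point of the long spit, on its axis, 170 mm from spit_mid along x; same axes. Beneath spit_mid, between the battens (22 mm high), fingertips have 22 mm of room under the bar.
- stand: Fixed steel stand on a plate 360 x 90 x 10 mm. Origin on the table; x = feed direction, z up. Level sleeve (bore 36, outside 44 mm) on the line y = 0, 90 mm up, mouth at x = 125, far end at x = 175 mm. Fork, open on top, at x = -110, 8 mm thick: floor 73 mm up, 38 mm between prongs, which lean outwards, tops 103 mm up. Clear between fork and mouth. A bar let go lies with its axis 78 mm up; the handle meets the fork at spit_mid x = 66.
- short_mid (a point): Short roasting spit, to be left alone: like the long one but 270 mm in all (point 100 mm ahead of this point, handle from 100 to 170 mm behind it), on the same board beside it, bars about 110 mm apart; which is left and which is right varies. This point is on the bar's axis; x runs to its point, z up.

How it is judged:
By the outcome, as a careful person would: the job done as asked, in the order asked, and still so for the second after the job is handed in, with the robot touching nothing.
It also fails if it takes over 46 s, if anything falls off the work surface, if the arm or the gripper's body presses on something with over 40 N, if the wrist force passes 120 N, or if a joint passes its speed limit or range.

### The arm

A 6-joint arm with a two-finger parallel gripper is mounted at the origin on the work surface. World frame = base frame: x ahead of the robot, y to its left, z up, the work surface at z = 0. Lengths are in m, angles in rad, forces in N, time in s.
With the tool pointing down it reaches from about 0.25 to 0.775 m from the base axis. Payload 4 kg.
Tool frame: the origin (TCP) lies on the centre line of the jaws, within the pads' length; the fingertips stand 8 mm ahead of it and the grasp point (between the pads) lies 11 mm behind it; z points along the fingers, y is the direction in which the jaws open and shut (so a half turn about z gives the same grasp; the last joint's range is limited). The gripper opens to 94 mm and grips with 3 to 60 N. Pads are 16 mm wide; open, the fingers measure 119 mm over their backs; the gripper's body (75 mm by 177 mm) begins 78 mm behind the grasp point.
Start: joints at [-1.418, 0.087, 1.371, -0, 1.684, -0.103], TCP at [0.139, -0.532, 0.214] pointing down, gripper open.
Joint ranges: [-3.1, 3.1], [-0.76, 2.03], [0.27, 2.55], [-1.08, 4.22], [0.17, 2.65], [-2.57, 2.57]. Speed limits (rad/s): [2.79, 2.79, 3.14, 3.14, 3.14, 3.14].

### API

Orientations are given as [roll, pitch, yaw] about the fixed x, y, z axes, in that order (R = Rz(yaw) Ry(pitch) Rx(roll)).
In Python, from bench import * gives the robot as it stands.
- The arm moves only by the tool step_arm, never from a script. Its argument "steps" is a list of rows, each an object of numbers: "jaw": the opening, from 0 (shut) to 1 (fully open); "tx", "ty", "tz": the shift along the tool's x, y, z in m; "ax", "ay", "az": the turn, a rotation vector about the tool's x, y, z in rad. In form: [{"jaw": .., "tx": .., "ty": .., "tz": .., "ax": .., "ay": .., "az": ..}, ...]. A call has 1 to 8 rows; each row is the pose to reach, as a shift and turn from the pose measured when the call began, along the tool's axes at that moment; what a row does not reach only later rows make up. A row lasts 1/10 s, in which the tool goes at most 50 mm and 8.59 degrees, less where a joint would pass 70% of its speed; a pose out of reach is approached as far as the arm can. A call with a gripper value outside its range is refused whole. The fingers move at their own pace and stop on an object; the grip force is fixed at half the most. Time passes only in rows, so rows that repeat a pose let the fingers close. It gives the time, the measured TCP pose, the force and the opening at its end, in the units of the state.
- get_obs(): the state, without advancing time (a new reading comes with each control period).
- snapshot(name): name is "scene" or "top" or "wrist"; returns (picture, depth): 480x640x3 uint8, red, green, blue; 480x640 float32, m along the optical axis (not along the pixel's ray), 0 where there is no reading.
- camera_model(name): a dict with "intrinsics" (3x3 intrinsics, pixels), "origin" and "orientation" of the camera in the world. Camera axes: x right, y down, z forward; pixel columns grow to the right and rows downward; lengths in m; the calibration is good to about 2 mm. A picture is of the moment at which its call begins: read the wrist's pose just before it. camera_model takes no time and is no camera call; for the wrist camera it gives the pose at the moment of the call.
- close_job(): hands the job in, once; it reports no verdict.
Trained networks look in the newest picture that a camera, given by its name, has taken for a name from the list of things; names that differ only in an ending like _2 or _b are one class to them, and where a whole thing is asked for, a point or a joint stands for the part that bears it (a point fixed in the world has none). Each returns a list of dicts, best first, with "confidence" (0 to 1); they miss things now and then, are a little off and sometimes report something else, mostly with a low value. They report only what shows in the picture. A call takes as long as a camera call.
- silhouettes(camera, query): "pixels" (480x640 bool, what is visible of it) and "rect" ([left, top, right, bottom] in pixels, round what is visible of it).
The state is a dict: "time": time; "joint_positions": joint angles; "qvel": joint speeds; "joint_torque": joint torques, N m; "tool_pos": TCP position; "ee_rot": TCP orientation; "wrist_force": force on the tool from outside, world axes, zero at the start; "wrist_torque": the same for the moment, N m; "width": finger opening in m.
Only numpy, scipy, OpenCV 4.12 (cv2) and the standard library are available. Lean on these libraries where they do the work, as an engineer would, in place of code of your own. Each camera call takes 0.05 s, during which the arm holds its last target. There are 200 camera calls.

## Working session

There is one attempt and no reset: what is moved stays moved. The work goes in short steps, Python scripts to look and compute and a tool call to move; the robot and the scene stay as the last step left them, time stands still between calls to the robot, and variables do not carry over. Pictures are saved under pics/ and viewed, about 8 in all and at most 12, crops included, and the job is handed in when it is done.

Besides the shell and the picture viewer there is one more tool, called after ">>>" as name(argument=value, ...), one argument or row to a line, values as JSON. step_arm: Moves the arm, as the interface text tells. Its arguments: {"type":"object","properties":{"steps":{"type":"array"}},"required":["steps"]}

```bash
ls; mkdir -p pics
cat > h.py <<'E'
from bench import *
import numpy as np, cv2
from scipy.spatial.transform import Rotation as R
def rot(m):
    o=np.array(m["orientation"],float)
    return o if o.shape==(3,3) else R.from_euler('xyz',o).as_matrix()
def cloud(name,depth,mask=None):
    m=camera_model(name);K=np.array(m["intrinsics"])
    v,u=np.nonzero((depth>0) if mask is None else (mask&(depth>0)))
    z=depth[v,u];p=np.c_[(u-K[0,2])*z/K[0,0],(v-K[1,2])*z/K[1,1],z]
    return p@rot(m).T+np.array(m["origin"]),u,v
E
python3 - <<'E'
from h import *
print(get_obs())
for n in ("scene","top"):
    m=camera_model(n);print(n,m)
    im,d=snapshot(n);cv2.imwrite(f"pics/{n}0.png",im[:,:,::-1]);np.save(n+"d.npy",d)
    for q in ("spit_mid","stand","short_mid"):
        for s in silhouettes(n,q)[:3]:
            P,u,v=cloud(n,d,s["pixels"]); 
            print(n,q,round(s["confidence"],2),s["rect"],s["pixels"].sum(),np.median(P,0).round(3),P.min(0).round(3),P.max(0).round(3))
E
```

```text
pics
{'time': 0.0, 'joint_positions': array([-1.41811592e+00,  8.79419697e-02,  1.37223333e+00,  1.94081029e-05,
        1.68358509e+00, -1.03094743e-01]), 'qvel': array([-0.00214075,  0.00283293, -0.00021634, -0.00098693,  0.00053701,
        0.0010024 ]), 'joint_torque': array([-3.53256100e-04, -3.40182889e+01, -3.02429044e+01,  7.16509600e-02,
        3.30836372e-02, -1.64612447e-04]), 'tool_pos': array([ 0.13907239, -0.53158699,  0.21232189]), 'ee_rot': array([-3.13943841e+00, -2.42273172e-04,  2.55777051e-01]), 'wrist_force': array([ 0.41656931, -0.94662127,  0.02817001]), 'wrist_torque': array([-0.03998171,  0.03997786,  0.02162851]), 'width': 0.09394559591495712}
scene {'intrinsics': array([[453.66198363,   0.        , 322.12200289],
       [  0.        , 453.66198363, 235.79886934],
       [  0.        ,   0.        ,   1.        ]]), 'origin': array([ 0.9918185 , -0.48340181,  0.47093415]), 'orientation': array([-2.18255931, -0.00508284,  0.61583516])}
scene spit_mid 0.69 [0.6, 282.0, 257.2, 371.3] 2923 [ 0.553 -0.296  0.044] [ 0.266 -0.356 -0.   ] [ 0.732 -0.229  0.052]
sce
[... 301 characters left out ...]
6],
       [  0.        , 443.39615615, 243.9024571 ],
       [  0.        ,   0.        ,   1.        ]]), 'origin': array([ 0.52002883, -0.02511222,  0.75747242]), 'orientation': array([-2.9624593 ,  0.01911708, -1.5901754 ])}
top spit_mid 0.62 [457.9, 191.8, 557.7, 454.0] 2488 [ 0.49  -0.308  0.043] [ 0.328 -0.36  -0.001] [ 0.731 -0.244  0.051]
top spit_mid 0.45 [110.3, 203.9, 205.0, 421.2] 11976 [0.546 0.244 0.01 ] [ 0.373  0.195 -0.001] [0.734 0.304 0.114]
top stand 0.72 [106.9, 205.4, 204.6, 420.5] 11933 [0.546 0.244 0.01 ] [ 0.373  0.196 -0.003] [0.734 0.308 0.114]
top short_mid 0.91 [417.1, 241.8, 460.1, 403.9] 1281 [ 0.489 -0.195  0.044] [ 0.399 -0.219  0.009] [ 0.655 -0.164  0.052]
```

```bash
python3 -c "
import cv2,numpy as np
a=cv2.imread('pics/scene0.png');b=cv2.imread('pics/top0.png')
cv2.imwrite('pics/both0.png',np.vstack([cv2.resize(a,(400,300)),cv2.resize(b,(400,300))]))"
```

```text
(no output)
```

View pics/top0.png

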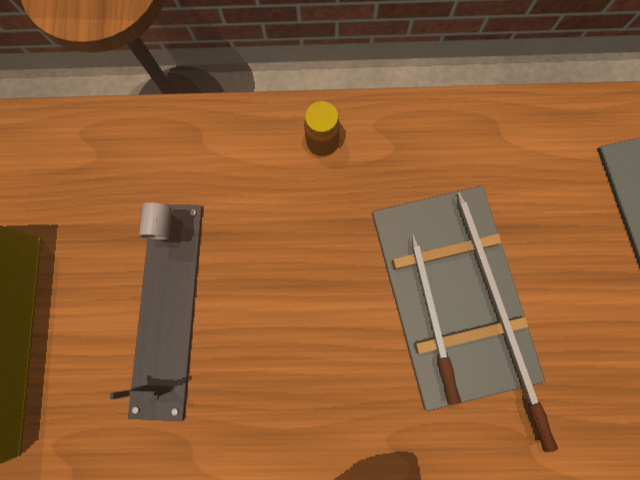

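View pics/scene0.png

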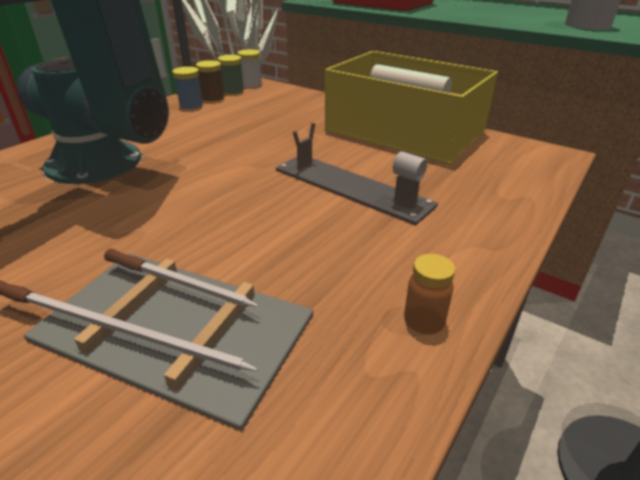

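Run:
```python
from h import *
for n in ("top","scene"):
    d=np.load(n+"d.npy");P,u,v=cloud(n,d)
    # long spit bar
    for nm,lo,hi in (("long",(.3,-.38),(.75,-.235)),("short",(.38,-.225),(.68,-.12))):
        m=(P[:,0]>lo[0])&(P[:,0]<hi[0])&(P[:,1]>lo[1])&(P[:,1]<hi[1])&(P[:,2]>.038)&(P[:,2]<.06)
        Q=P[m];c=Q.mean(0)
        for _ in range(4):
            w=np.linalg.svd(Q[:,:2]-Q[:,:2].mean(0),full_matrices=False)[2][0]; w*=np.sign(w[0])
            r=np.abs((Q[:,:2]-Q[:,:2].mean(0))@[-w[1],w[0]]);Q=Q[r<.013]
        c=Q.mean(0);t=(Q[:,:2]-c[:2])@w
        tip=c[:2]+w*t.max();bk=c[:2]+w*t.min()
        print(n,nm,len(Q),"yaw",np.degrees(np.arctan2(w[1],w[0])).round(2),"tip",tip.round(4),"end",bk.round(4),"len",np.ptp(t).round(3),"z",np.median(Q[:,2]).round(4),"mid",(tip-w*(.17 if nm=="long" else .1)).round(4))
    m=(P[:,0]>.2)&(P[:,0]<.8)&(P[:,1]>.17)&(P[:,1]<.32)
    S=P[m];pl=S[(S[:,2]>.006)&(S[:,2]<.016)]
    r=cv2.minAreaRect(pl[:,:2].astype(np.float32));print(n,"plate",np.round(r[0],4),np.round(r[1],4),r[2],np.median(pl[:,2]))
    for nm,a in (("sleeve",S[(S[:,2]>.075)&(S[:,0]>.55)]),("fork",S[(S[:,2]>.05)&(S[:,0]<.5)])):
        rr=cv2.minAreaRect(a[:,:2].astype(np.float32))
        print(n,nm,len(a),a.mean(0).round(4),a.min(0).round(4),a.max(0).round(4),np.round(rr[0],4),np.round(rr[1],4),rr[2])
        top=a[a[:,2]>a[:,2].max()-.006];print("  top",top.mean(0).round(4),len(top), np.cov(top[:,:2].T)[0,1]/np.var(top[:,0]))
```

```text
top long 2274 yaw 14.68 tip [ 0.7333 -0.2448] end [ 0.3281 -0.351 ] len 0.419 z 0.0434 mid [ 0.5689 -0.2879]
top short 1446 yaw 10.16 tip [ 0.6635 -0.1645] end [ 0.3979 -0.2121] len 0.27 z 0.0438 mid [ 0.565  -0.1821]
top plate [0.5542 0.2504] [0.0911 0.3606] 86.74116516113281 0.009440085394581521
top sleeve 1014 [0.6819 0.2379 0.1045] [0.6573 0.2199 0.0754] [0.7088 0.2661 0.1136] [0.6835 0.2426] [0.0436 0.0505] 85.95726013183594
  top [0.6833 0.2426 0.1101] 510 -0.04039685655516302
top fork 396 [0.4254 0.2617 0.078 ] [0.4187 0.2238 0.0502] [0.4299 0.2928 0.1043] [0.4244 0.2582] [0.069  0.0088] 87.40676879882812
  top [0.4244 0.2593 0.1014] 62 6.017379604655879
scene long 2676 yaw 15.19 tip [ 0.7332 -0.2462] end [ 0.3389 -0.3532] len 0.409 z 0.0438 mid [ 0.5692 -0.2907]
scene short 1425 yaw 11.31 tip [ 0.6618 -0.1657] end [ 0.3971 -0.2186] len 0.27 z 0.044 mid [ 0.5638 -0.1853]
scene plate [0.552  0.2498] [0.0949 0.362 ] 86.92583465576172 0.010326340675857804
scene sleeve 705 [0.6853 0.2327 0.097 ] [0.6552 0.2176 0.075 ] [0.7083 0.2646 0.1134] [0.6817 0.2421] [0.0475 0.0516] 87.14421081542969
  top [0.6826 0.2376 0.1104] 179 -0.017927143095408906
scene fork 309 [0.4243 0.2558 0.0739] [0.4151 0.2223 0.0504] [0.4292 0.2898 0.1033] [0.4224 0.2563] [0.0676 0.0121] 86.79843139648438
  top [0.4236 0.2569 0.1008] 31 4.174776045608822
```

```bash
cat >> h.py <<'E'
def rel(pos,yaw_deg,pitch_deg=0,roll_deg=0):
    """shift/turn in tool axes to reach pos with tool down (roll pi) and given yaw"""
    o=get_obs();p=np.array(o["tool_pos"]);A=R.from_euler('xyz',o["ee_rot"])
    T=R.from_euler('xyz',[np.pi+np.radians(roll_deg),np.radians(pitch_deg),np.radians(yaw_deg)])
    print("t",round(o["time"],2),"at",p.round(4),"rpy",np.degrees(o["ee_rot"]).round(2),"F",np.round(o["wrist_force"],1),"w",round(o["width"],4))
    print("shift",A.inv().apply(np.array(pos)-p).round(4),"turn",(A.inv()*T).as_rotvec().round(4))
E
python3 -c "
from h import *
rel([.569,-.289,.15],14.9)"
```

```text
t 0.4 at [ 0.1391 -0.5321  0.2133] rpy [-179.99    0.     14.66] F [1.  0.4 0.4] w 0.0943
shift [ 0.4774 -0.1264  0.0634] turn [-0.0002  0.     -0.0043]
```

>>> step_arm(
  steps=[
    {"jaw":1,"tx":0.05,"ty":-0.013,"tz":0,"az":-0.004},
    {"jaw":1,"tx":0.1,"ty":-0.026,"tz":0,"az":-0.004},
    {"jaw":1,"tx":0.145,"ty":-0.038,"tz":0,"az":-0.004},
    {"jaw":1,"tx":0.19,"ty":-0.05,"tz":0,"az":-0.004},
    {"jaw":1,"tx":0.235,"ty":-0.062,"tz":0,"az":-0.004},
    {"jaw":1,"tx":0.28,"ty":-0.074,"tz":0,"az":-0.004},
    {"jaw":1,"tx":0.325,"ty":-0.086,"tz":0.01,"az":-0.004},
    {"jaw":1,"tx":0.37,"ty":-0.098,"tz":0.02,"az":-0.004},
  ],
)

```text
invalid input
```

```bash
python3 -c "
from h import *
rel([.569,-.289,.15],14.9)"
```

```text
t 0.4 at [ 0.1391 -0.5321  0.2133] rpy [-179.99    0.     14.66] F [1.  0.4 0.4] w 0.0943
shift [ 0.4774 -0.1264  0.0634] turn [-0.0002  0.     -0.0043]
```

>>> step_arm(
  steps=[
    {"jaw":1,"tx":0.05,"ty":-0.013,"tz":0,"ax":0,"ay":0,"az":-0.004},
    {"jaw":1,"tx":0.1,"ty":-0.026,"tz":0,"ax":0,"ay":0,"az":-0.004},
    {"jaw":1,"tx":0.145,"ty":-0.038,"tz":0,"ax":0,"ay":0,"az":-0.004},
    {"jaw":1,"tx":0.19,"ty":-0.05,"tz":0,"ax":0,"ay":0,"az":-0.004},
    {"jaw":1,"tx":0.235,"ty":-0.062,"tz":0,"ax":0,"ay":0,"az":-0.004},
    {"jaw":1,"tx":0.28,"ty":-0.074,"tz":0,"ax":0,"ay":0,"az":-0.004},
    {"jaw":1,"tx":0.325,"ty":-0.086,"tz":0.01,"ax":0,"ay":0,"az":-0.004},
    {"jaw":1,"tx":0.37,"ty":-0.098,"tz":0.02,"ax":0,"ay":0,"az":-0.004},
  ],
)

```text
time: 1.2
tool_pos: [0.4741, -0.3426, 0.1938]
ee_rot: [3.14, -0.001, 0.26]
wrist_force: [-0.4, -0.4, 0.1]
width: 0.0941
```

```bash
python3 -c "
from h import *
rel([.569,-.289,.15],14.9)"
```

```text
t 1.2 at [ 0.4741 -0.3426  0.1938] rpy [ 1.7993e+02 -5.0000e-02  1.4890e+01] F [-0.4 -0.4  0.1] w 0.0941
shift [ 0.1055 -0.0275  0.0438] turn [ 0.0013 -0.0008 -0.0002]
```

>>> step_arm(
  steps=[
    {"jaw":0.8,"tx":0.04,"ty":-0.01,"tz":0.015,"ax":0,"ay":0,"az":0},
    {"jaw":0.6,"tx":0.08,"ty":-0.02,"tz":0.03,"ax":0,"ay":0,"az":0},
    {"jaw":0.6,"tx":0.1055,"ty":-0.0275,"tz":0.044,"ax":0.001,"ay":-0.001,"az":0},
    {"jaw":0.6,"tx":0.1055,"ty":-0.0275,"tz":0.044,"ax":0.001,"ay":-0.001,"az":0},
    {"jaw":0.6,"tx":0.1055,"ty":-0.0275,"tz":0.044,"ax":0.001,"ay":-0.001,"az":0},
  ],
)

```text
time: 1.7
tool_pos: [0.5689, -0.2886, 0.1491]
ee_rot: [-3.141, 0.002, 0.261]
wrist_force: [0.2, -0.1, 0.3]
width: 0.0582
```

Run:
```python
from h import *
rel([.569,-.289,.028],14.9)
im,d=snapshot("wrist");cv2.imwrite("pics/w1.png",im[:,:,::-1])
P,u,v=cloud("wrist",d)
m=(P[:,2]>.037)&(P[:,2]<.05)&(P[:,0]>.4)&(P[:,1]<-.23)&(P[:,1]>-.36)
Q=P[m]
print(len(Q),Q.min(0),Q.max(0))
for _ in range(5):
    c=np.median(Q[:,:2],0);c=Q[:,:2].mean(0);w=np.linalg.svd(Q[:,:2]-c,full_matrices=False)[2][0];w*=np.sign(w[0])
    r=np.abs((Q[:,:2]-c)@[-w[1],w[0]]);Q=Q[r<max(.007,np.percentile(r,85))] if _<4 else Q
c=Q[:,:2].mean(0);t=(.569-c[0])/w[0]
print(len(Q),"yaw",np.degrees(np.arctan2(w[1],w[0])),"y at x=.569",(c+w*t).round(4),"x range",Q[:,0].min(),Q[:,0].max(),"width",np.percentile((Q[:,:2]-c)@[-w[1],w[0]],[2,98]), "z",np.median(Q[:,2]))
```

```text
t 1.7 at [ 0.5689 -0.2886  0.1491] rpy [-1.7998e+02  1.0000e-01  1.4960e+01] F [ 0.2 -0.1  0.3] w 0.0582
shift [0.0002 0.0004 0.1211] turn [-0.0004  0.0017  0.001 ]
4667 [ 0.43621185 -0.33839142  0.03700572] [ 0.73359048 -0.24003873  0.04779753]
4649 yaw 14.929207443008794 y at x=.569 [ 0.569  -0.2905] x range 0.43621184864301366 0.7335904755173681 width [-0.00479579  0.00476803] z 0.04516900330351997
```

View pics/w1.png

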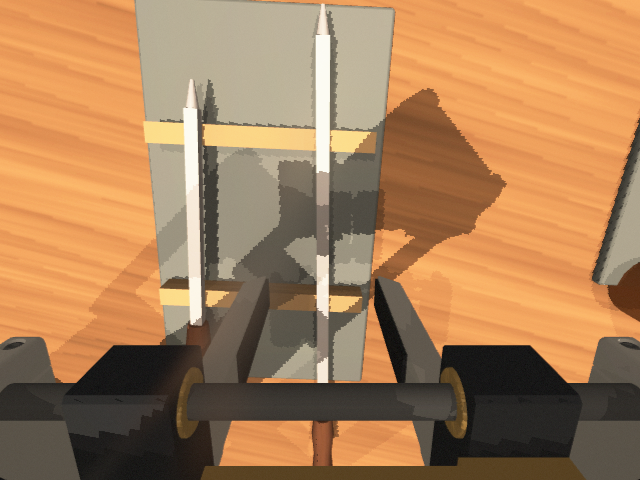

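>>> step_arm(
  steps=[
    {"jaw":0.6,"tx":0,"ty":0.0015,"tz":0.035,"ax":0,"ay":0.002,"az":0.001},
    {"jaw":0.6,"tx":0,"ty":0.0015,"tz":0.07,"ax":0,"ay":0.002,"az":0.001},
    {"jaw":0.6,"tx":0,"ty":0.0015,"tz":0.1,"ax":0,"ay":0.002,"az":0.001},
    {"jaw":0.6,"tx":0,"ty":0.0015,"tz":0.115,"ax":0,"ay":0.002,"az":0.001},
    {"jaw":0.6,"tx":0,"ty":0.0015,"tz":0.121,"ax":0,"ay":0.002,"az":0.001},
    {"jaw":0.6,"tx":0,"ty":0.0015,"tz":0.121,"ax":0,"ay":0.002,"az":0.001},
  ],
)

```text
time: 2.35
tool_pos: [0.5689, -0.2918, 0.0298]
ee_rot: [3.14, -0.002, 0.258]
wrist_force: [0.6, 0.0, 0.5]
width: 0.0562
```

>>> step_arm(
  steps=[
    {"jaw":0,"tx":0,"ty":0,"tz":0,"ax":0,"ay":0,"az":0},
    {"jaw":0,"tx":0,"ty":0,"tz":0,"ax":0,"ay":0,"az":0},
    {"jaw":0,"tx":0,"ty":0,"tz":0,"ax":0,"ay":0,"az":0},
    {"jaw":0,"tx":0,"ty":0,"tz":0,"ax":0,"ay":0,"az":0},
    {"jaw":0,"tx":0,"ty":0,"tz":0,"ax":0,"ay":0,"az":0},
    {"jaw":0,"tx":0,"ty":0,"tz":0,"ax":0,"ay":0,"az":0},
    {"jaw":0,"tx":0,"ty":0,"tz":0,"ax":0,"ay":0,"az":0},
  ],
)

```text
time: 3.05
tool_pos: [0.5687, -0.2908, 0.0299]
ee_rot: [-3.141, -0.002, 0.258]
wrist_force: [-0.7, 3.0, 2.5]
width: 0.0095
```

>>> step_arm(
  steps=[
    {"jaw":0,"tx":0,"ty":0,"tz":-0.01,"ax":0,"ay":0,"az":0},
    {"jaw":0,"tx":0,"ty":0,"tz":-0.025,"ax":0,"ay":0,"az":0},
    {"jaw":0,"tx":0,"ty":0,"tz":-0.05,"ax":0,"ay":0,"az":0},
    {"jaw":0,"tx":0,"ty":0,"tz":-0.08,"ax":0,"ay":0,"az":0},
    {"jaw":0,"tx":0,"ty":0,"tz":-0.11,"ax":0,"ay":0,"az":0},
    {"jaw":0,"tx":0,"ty":0,"tz":-0.14,"ax":0,"ay":0,"az":0},
    {"jaw":0,"tx":0,"ty":0,"tz":-0.16,"ax":0,"ay":0,"az":0},
    {"jaw":0,"tx":0,"ty":0,"tz":-0.17,"ax":0,"ay":0,"az":0},
  ],
)

```text
time: 3.85
tool_pos: [0.5694, -0.2919, 0.2041]
ee_rot: [3.137, -0.006, 0.258]
wrist_force: [0.8, 0.1, -2.7]
width: 0.0095
```

```bash
cat >> h.py <<'E'
O=np.array([.5341,.2515]);YAW=-3.3
def st(x,z,y=0):
    a=np.radians(YAW);return [O[0]+x*np.cos(a)-y*np.sin(a),O[1]+x*np.sin(a)+y*np.cos(a),z]
def tostand(P):
    a=np.radians(YAW);q=P[:,:2]-O;return np.c_[q@[np.cos(a),np.sin(a)],q@[-np.sin(a),np.cos(a)],P[:,2]]
E
python3 - <<'E'
from h import *
rel(st(-70,.2) if 0 else st(-.07,.2),YAW)
o=get_obs()
im,d=snapshot("scene");cv2.imwrite("pics/s2.png",im[:,:,::-1])
P,u,v=cloud("scene",d);p=np.array(o["tool_pos"]);y=o["ee_rot"][2];w=np.array([np.cos(y),np.sin(y)])
q=P[:,:2]-p[:2];a=q@w;b=q@[-w[1],w[0]]
m=(abs(b)<.03)&(a>-.27)&(a<.2)&(P[:,2]>p[2]-.03)&(P[:,2]<p[2]+.06)
for lo in np.arange(-.25,.2,.03):
    k=m&(a>lo)&(a<lo+.03)
    if k.sum()>3:print(round(lo,2),k.sum(),"z-tcp",np.median(P[k,2]-p[2]).round(4),"b",np.median(b[k]).round(4))
print("tip a",a[m].max(), o["joint_positions"])
E
```

```text
t 3.85 at [ 0.5694 -0.2919  0.2041] rpy [179.76  -0.33  14.77] F [ 0.8  0.1 -2.7] w 0.0095
shift [ 0.0378 -0.5561  0.0019] turn [ 0.0033 -0.0063  0.3154]
-0.16 51 z-tcp 0.0122 b -0.003
-0.13 252 z-tcp 0.012 b -0.0043
-0.1 273 z-tcp 0.0123 b -0.0043
-0.07 287 z-tcp 0.0127 b -0.0042
-0.04 115 z-tcp 0.0112 b -0.0046
-0.01 2220 z-tcp 0.0314 b -0.0078
0.02 342 z-tcp 0.0135 b -0.004
0.05 350 z-tcp 0.0139 b -0.004
0.08 374 z-tcp 0.0142 b -0.0039
0.11 399 z-tcp 0.0146 b -0.0039
0.14 294 z-tcp 0.013 b -0.0022
tip a 0.17058230245570297 [-5.62879224e-01  2.85362285e-01  1.15874099e+00  1.28336907e-03
  1.69047524e+00  7.50259373e-01]
```

View pics/s2.png

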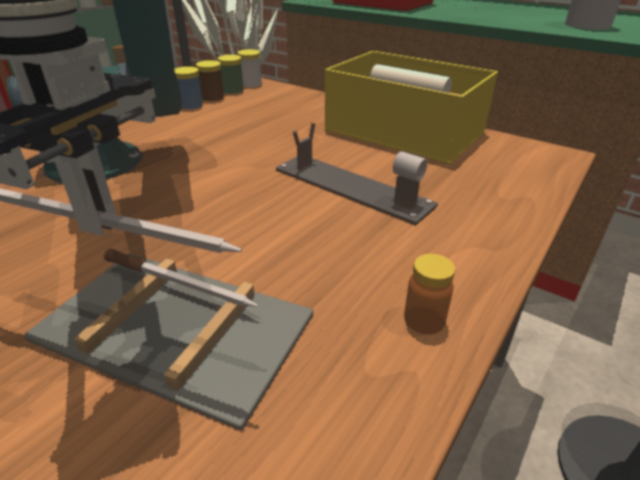

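>>> step_arm(
  steps=[
    {"jaw":0,"tx":0,"ty":-0.02,"tz":0,"ax":0,"ay":0,"az":0.01},
    {"jaw":0,"tx":0.005,"ty":-0.055,"tz":0,"ax":0,"ay":0,"az":0.03},
    {"jaw":0,"tx":0.008,"ty":-0.1,"tz":0,"ax":0,"ay":0,"az":0.06},
    {"jaw":0,"tx":0.01,"ty":-0.145,"tz":0,"ax":0,"ay":0,"az":0.09},
    {"jaw":0,"tx":0.012,"ty":-0.19,"tz":0,"ax":0,"ay":0,"az":0.12},
    {"jaw":0,"tx":0.014,"ty":-0.235,"tz":0,"ax":0,"ay":0,"az":0.15},
    {"jaw":0,"tx":0.016,"ty":-0.28,"tz":0,"ax":0,"ay":0,"az":0.18},
    {"jaw":0,"tx":0.018,"ty":-0.31,"tz":0,"ax":0,"ay":0,"az":0.2},
  ],
)

```text
time: 4.7
tool_pos: [0.5063, 0.015, 0.2021]
ee_rot: [3.139, -0.005, 0.059]
wrist_force: [0.3, 0.1, -3.6]
width: 0.0097
```

Run:
```python
from h import *
P,u,v=cloud("top",np.load("topd.npy"))
m=(P[:,0]>.25)&(P[:,0]<.8)&(P[:,1]>.3)&(P[:,2]>.02)
for y in np.arange(.3,.5,.02):
    k=m&(P[:,1]>y)&(P[:,1]<y+.02)
    if k.sum():print(round(y,2),k.sum(),P[k,2].max().round(3))
rel(st(-.07,.2),YAW)
```

```text
0.46 866 0.1
0.48 4450 0.099
t 4.7 at [0.5063 0.015  0.2021] rpy [179.86  -0.29   3.36] F [ 0.3  0.1 -3.6] w 0.0097
shift [-0.028  -0.2426  0.0014] turn [ 0.0021 -0.0052  0.1162]
```

>>> step_arm(
  steps=[
    {"jaw":0,"tx":-0.005,"ty":-0.04,"tz":0,"ax":0,"ay":-0.002,"az":0.02},
    {"jaw":0,"tx":-0.01,"ty":-0.085,"tz":0,"ax":0,"ay":-0.005,"az":0.05},
    {"jaw":0,"tx":-0.016,"ty":-0.13,"tz":0,"ax":0,"ay":-0.005,"az":0.08},
    {"jaw":0,"tx":-0.022,"ty":-0.175,"tz":0,"ax":0,"ay":-0.005,"az":0.1},
    {"jaw":0,"tx":-0.026,"ty":-0.215,"tz":0,"ax":0,"ay":-0.005,"az":0.116},
    {"jaw":0,"tx":-0.028,"ty":-0.2426,"tz":0,"ax":0.002,"ay":-0.005,"az":0.116},
    {"jaw":0,"tx":-0.028,"ty":-0.2426,"tz":0,"ax":0.002,"ay":-0.005,"az":0.116},
    {"jaw":0,"tx":-0.028,"ty":-0.2426,"tz":0,"ax":0.002,"ay":-0.005,"az":0.116},
  ],
)

```text
time: 5.5
tool_pos: [0.4636, 0.2554, 0.2002]
ee_rot: [3.14, 0.001, -0.056]
wrist_force: [0.3, -0.2, -3.2]
width: 0.0096
```

```bash
cat > chk.py <<'E'
from h import *
import sys
def chk(tag,cams=("scene","top")):
    o=get_obs();p=np.array(o["tool_pos"]);T=tostand(p[None])[0]
    print("TCP stand",T.round(4),"yaw",np.degrees(o["ee_rot"]).round(2)+[0,0,-YAW])
    for n in cams:
        im,d=snapshot(n);cv2.imwrite(f"pics/{n}_{tag}.png",im[:,:,::-1])
        S=tostand(cloud(n,d)[0]); zb=p[2]+.009
        m=(abs(S[:,1])<.03)&(S[:,2]>zb-.015)&(S[:,2]<zb+.0125)
        for lo in np.arange(T[0]-.24,T[0]+.18,.03):
            k=m&(S[:,0]>lo)&(S[:,0]<lo+.03)
            if k.sum()>8:print(n,lo.round(3),k.sum(),"y",np.median(S[k,1]).round(4),"ztop",np.percentile(S[k,2],80).round(4))
        print("tip x",S[m&(S[:,0]<.35),0].max().round(4))
E
python3 - <<'E'
from chk import *
rel(st(-.07,.2),YAW)
chk("a")
E
```

```text
t 5.5 at [0.4636 0.2554 0.2002] rpy [ 1.7988e+02  8.0000e-02 -3.2100e+00] F [ 0.3 -0.2 -3.2] w 0.0096
shift [ 0.0006 -0.0001  0.0002] turn [0.002  0.0013 0.0015]
TCP stand [-7.060e-02 -1.000e-04  2.002e-01] yaw [1.7988e+02 8.0000e-02 9.0000e-02]
scene -0.311 85 y -0.0086 ztop 0.2171
scene -0.281 111 y -0.0083 ztop 0.2176
scene -0.251 71 y -0.0053 ztop 0.2143
scene -0.221 69 y -0.005 ztop 0.2142
scene -0.191 70 y -0.0046 ztop 0.2141
scene -0.161 74 y -0.0043 ztop 0.2144
scene -0.131 75 y -0.0046 ztop 0.2143
scene -0.101 82 y -0.0151 ztop 0.2151
scene -0.071 200 y -0.0051 ztop 0.2164
scene -0.041 92 y -0.0043 ztop 0.2145
scene -0.011 95 y -0.0038 ztop 0.2148
scene 0.019 102 y -0.0038 ztop 0.2147
scene 0.049 106 y -0.0035 ztop 0.2145
scene 0.079 41 y -0.0016 ztop 0.2132
tip x 0.0989
top -0.191 284 y -0.0021 ztop 0.214
top -0.161 339 y -0.002 ztop 0.2142
top -0.131 54 y 0.0027 ztop 0.2144
top -0.101 28 y 0.0041 ztop 0.2149
top -0.071 73 y -0.0008 ztop 0.2147
top -0.041 312 y -0.0023 ztop 0.2148
top -0.011 293 y -0.0022 ztop 0.2147
top 0.019 294 y -0.0024 ztop 0.2148
top 0.049 283 y -0.0022 ztop 0.215
top 0.079 99 y -0.0013 ztop 0.2136
tip x 0.1003
```

>>> step_arm(
  steps=[
    {"jaw":0,"tx":0,"ty":-0.002,"tz":0.03,"ax":0.002,"ay":0.001,"az":0.001},
    {"jaw":0,"tx":0,"ty":-0.002,"tz":0.06,"ax":0.002,"ay":0.001,"az":0.001},
    {"jaw":0,"tx":0,"ty":-0.002,"tz":0.085,"ax":0.002,"ay":0.001,"az":0.001},
    {"jaw":0,"tx":0,"ty":-0.002,"tz":0.1,"ax":0.002,"ay":0.001,"az":0.001},
    {"jaw":0,"tx":0,"ty":-0.002,"tz":0.112,"ax":0.002,"ay":0.001,"az":0.001},
    {"jaw":0,"tx":0,"ty":-0.002,"tz":0.121,"ax":0.002,"ay":0.001,"az":0.001},
    {"jaw":0,"tx":0,"ty":-0.002,"tz":0.122,"ax":0.002,"ay":0.001,"az":0.001},
    {"jaw":0,"tx":0,"ty":-0.002,"tz":0.122,"ax":0.002,"ay":0.001,"az":0.001},
  ],
)

```text
time: 6.4
tool_pos: [0.4647, 0.2565, 0.0794]
ee_rot: [-3.14, -0.002, -0.06]
wrist_force: [0.2, 0.0, -3.7]
width: 0.0098
```

Run:
```python
from chk import *
rel(st(.055,.076),YAW)
chk("b")
a=cv2.imread("pics/scene_b.png")[80:260,220:460];b=cv2.imread("pics/top_b.png")[180:480,60:300]
cv2.imwrite("pics/b.png",np.hstack([cv2.resize(a,(400,300)),cv2.resize(b,(400,500))[:300] if 0 else cv2.resize(b,(240,300))]))
```

```text
t 6.4 at [0.4647 0.2565 0.0794] rpy [-1.7993e+02 -9.0000e-02 -3.4100e+00] F [ 0.2  0.  -3.7] w 0.0098
shift [0.1245 0.0007 0.0036] turn [-0.0012 -0.0016 -0.0019]
TCP stand [-0.0695  0.001   0.0794] yaw [-1.7993e+02 -9.0000e-02 -1.1000e-01]
scene -0.31 76 y -0.0057 ztop 0.0962
scene -0.28 91 y -0.0059 ztop 0.0969
scene -0.25 63 y -0.0027 ztop 0.093
scene -0.22 59 y -0.003 ztop 0.0933
scene -0.19 65 y -0.0027 ztop 0.0934
scene -0.16 56 y -0.0032 ztop 0.0938
scene -0.13 122 y -0.0041 ztop 0.0936
scene -0.1 52 y -0.014 ztop 0.0948
scene -0.07 170 y -0.0045 ztop 0.0953
scene -0.04 80 y -0.0027 ztop 0.0939
scene -0.01 87 y -0.0029 ztop 0.0944
scene 0.02 87 y -0.0031 ztop 0.0944
scene 0.05 98 y -0.0032 ztop 0.0945
scene 0.08 34 y -0.0007 ztop 0.0921
tip x 0.1736
top -0.25 31 y 0.0003 ztop 0.093
top -0.22 223 y 0.0004 ztop 0.093
top -0.19 220 y 0.0004 ztop 0.0933
top -0.16 212 y 0.0002 ztop 0.0934
top -0.13 127 y 0.0003 ztop 0.0936
top -0.1 92 y -0.0013 ztop 0.094
top -0.07 48 y -0.0002 ztop 0.0936
top -0.04 197 y 0.0001 ztop 0.0943
top -0.01 187 y -0.0 ztop 0.0943
top 0.02 186 y -0.0001 ztop 0.0948
top 0.05 184 y -0.0003 ztop 0.0948
top 0.08 69 y 0.0006 ztop 0.0935
tip x 0.1745
```

View pics/b.png

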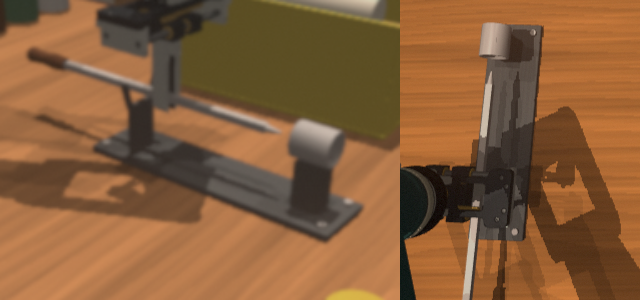

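>>> step_arm(
  steps=[
    {"jaw":0,"tx":0.012,"ty":0,"tz":0,"ax":0,"ay":0,"az":-0.002},
    {"jaw":0,"tx":0.03,"ty":0,"tz":0,"ax":0,"ay":0,"az":-0.002},
    {"jaw":0,"tx":0.048,"ty":0,"tz":0,"ax":0,"ay":0,"az":-0.002},
    {"jaw":0,"tx":0.064,"ty":0,"tz":0,"ax":0,"ay":0,"az":-0.002},
    {"jaw":0,"tx":0.064,"ty":0,"tz":0,"ax":0,"ay":0,"az":-0.002},
  ],
)

```text
time: 7.0
tool_pos: [0.5319, 0.2527, 0.0809]
ee_rot: [-3.139, -0.006, -0.059]
wrist_force: [-0.1, -0.2, -2.8]
width: 0.0093
```

Run:
```python
from chk import *
rel(st(.052,.0794,.001),YAW)
chk("c",("top",))
```

```text
t 7.0 at [0.5319 0.2527 0.0809] rpy [-179.87   -0.32   -3.36] F [-0.1 -0.2 -2.8] w 0.0093
shift [0.0543 0.     0.0018] turn [-0.0023 -0.0056 -0.001 ]
TCP stand [-0.0023  0.0011  0.0809] yaw [-1.7987e+02 -3.2000e-01 -6.0000e-02]
top -0.242 106 y -0.0022 ztop 0.0967
top -0.212 356 y -0.0018 ztop 0.0974
top -0.182 233 y -0.0001 ztop 0.0937
top -0.152 212 y -0.0002 ztop 0.0938
top -0.122 314 y 0.0023 ztop 0.0946
top -0.092 201 y 0.0 ztop 0.0942
top -0.062 178 y 0.0001 ztop 0.0944
top -0.032 41 y -0.002 ztop 0.0947
top -0.002 46 y -0.0008 ztop 0.0951
top 0.028 166 y -0.0004 ztop 0.0955
top 0.058 182 y 0.0 ztop 0.0958
top 0.088 175 y -0.0 ztop 0.0959
top 0.118 204 y -0.0168 ztop 0.0995
top 0.148 125 y -0.0199 ztop 0.1006
tip x 0.1748
```

Tip is in the sleeve with no contact force; continuing, with the slight upward pitch levelled.

>>> step_arm(
  steps=[
    {"jaw":0,"tx":0.015,"ty":0,"tz":0.001,"ax":-0.002,"ay":-0.005,"az":0},
    {"jaw":0,"tx":0.032,"ty":0,"tz":0.002,"ax":-0.002,"ay":-0.005,"az":0},
    {"jaw":0,"tx":0.046,"ty":0,"tz":0.002,"ax":-0.002,"ay":-0.005,"az":0},
    {"jaw":0,"tx":0.054,"ty":0,"tz":0.002,"ax":-0.002,"ay":-0.005,"az":0},
    {"jaw":0,"tx":0.054,"ty":0,"tz":0.002,"ax":-0.002,"ay":-0.005,"az":0},
  ],
)

```text
time: 7.55
tool_pos: [0.5847, 0.2496, 0.0788]
ee_rot: [-3.141, 0.001, -0.059]
wrist_force: [-0.2, 0.9, -3.4]
width: 0.0093
```

Run:
```python
from chk import *
rel(st(.052,.0695,.001),YAW)
chk("d")
a=cv2.imread("pics/scene_d.png")[80:260,220:460];b=cv2.imread("pics/top_d.png")[180:480,60:300]
cv2.imwrite("pics/d.png",np.hstack([cv2.resize(a,(400,300)),cv2.resize(b,(240,300))]))
```

```text
t 7.55 at [0.5847 0.2496 0.0788] rpy [-1.7999e+02  8.0000e-02 -3.3500e+00] F [-0.2  0.9 -3.4] w 0.0093
shift [0.0014 0.0001 0.0093] turn [-0.0001  0.0014 -0.0009]
TCP stand [0.0506 0.0011 0.0788] yaw [-1.7999e+02  8.0000e-02 -5.0000e-02]
scene -0.189 91 y -0.0056 ztop 0.0964
scene -0.159 92 y -0.0058 ztop 0.097
scene -0.129 158 y -0.0023 ztop 0.093
scene -0.099 75 y -0.0027 ztop 0.093
scene -0.069 75 y -0.0028 ztop 0.0927
scene -0.039 80 y -0.0029 ztop 0.0929
scene -0.009 86 y -0.0027 ztop 0.093
scene 0.021 76 y -0.0119 ztop 0.0935
scene 0.051 177 y -0.0044 ztop 0.0944
scene 0.081 99 y -0.0027 ztop 0.0933
scene 0.111 107 y -0.0202 ztop 0.0963
scene 0.141 231 y -0.0194 ztop 0.0956
scene 0.171 158 y -0.0027 ztop 0.0937
scene 0.201 41 y -0.001 ztop 0.0916
tip x 0.2194
top -0.189 318 y -0.0011 ztop 0.0962
top -0.159 341 y -0.0017 ztop 0.0968
top -0.129 339 y 0.0022 ztop 0.0929
top -0.099 199 y 0.0 ztop 0.0928
top -0.069 197 y 0.0002 ztop 0.0928
top -0.039 199 y 0.0002 ztop 0.0927
top -0.009 186 y 0.0 ztop 0.093
top 0.021 36 y -0.0002 ztop 0.0932
top 0.051 87 y -0.0013 ztop 0.0928
top 0.081 107 y 0.0001 ztop 0.093
top 0.111 208 y -0.0024 ztop 0.0948
top 0.141 114 y -0.02 ztop 0.0989
top 0.171 133 y -0.0011 ztop 0.0934
top 0.201 53 y 0.0008 ztop 0.0916
tip x 0.2215
```

View pics/d.png

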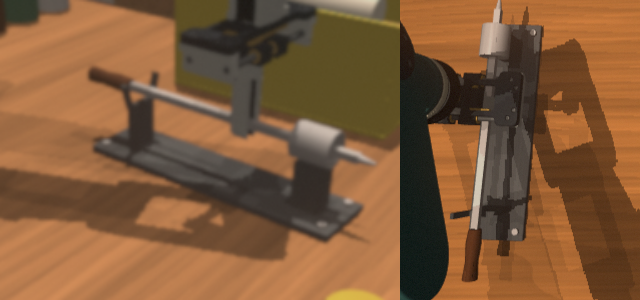

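>>> step_arm(
  steps=[
    {"jaw":0,"tx":0.001,"ty":0,"tz":0.003,"ax":0,"ay":0.001,"az":0},
    {"jaw":0,"tx":0.001,"ty":0,"tz":0.006,"ax":0,"ay":0.001,"az":0},
    {"jaw":0,"tx":0.001,"ty":0,"tz":0.009,"ax":0,"ay":0.001,"az":0},
    {"jaw":0,"tx":0.001,"ty":0,"tz":0.009,"ax":0,"ay":0.001,"az":0},
  ],
)

```text
time: 8.05
tool_pos: [0.5838, 0.2497, 0.0688]
ee_rot: [3.141, 0.003, -0.058]
wrist_force: [-0.1, 0.4, -3.5]
width: 0.0096
```

>>> step_arm(
  steps=[
    {"jaw":0.2,"tx":0,"ty":0,"tz":0,"ax":0,"ay":0,"az":0},
    {"jaw":0.4,"tx":0,"ty":0,"tz":0,"ax":0,"ay":0,"az":0},
    {"jaw":0.6,"tx":0,"ty":0,"tz":0,"ax":0,"ay":0,"az":0},
    {"jaw":0.6,"tx":0,"ty":0,"tz":0,"ax":0,"ay":0,"az":0},
    {"jaw":0.6,"tx":0,"ty":0,"tz":0,"ax":0,"ay":0,"az":0},
  ],
)

```text
time: 8.55
tool_pos: [0.584, 0.2497, 0.0693]
ee_rot: [3.141, 0.002, -0.058]
wrist_force: [0.8, -0.5, 0.4]
width: 0.0458
```

>>> step_arm(
  steps=[
    {"jaw":0.6,"tx":0,"ty":0,"tz":-0.02,"ax":0,"ay":0,"az":0},
    {"jaw":0.6,"tx":0,"ty":0,"tz":-0.05,"ax":0,"ay":0,"az":0},
    {"jaw":0.6,"tx":0,"ty":0,"tz":-0.09,"ax":0,"ay":0,"az":0},
    {"jaw":0.6,"tx":0,"ty":0,"tz":-0.13,"ax":0,"ay":0,"az":0},
    {"jaw":0.6,"tx":0,"ty":0,"tz":-0.16,"ax":0,"ay":0,"az":0},
    {"jaw":0.6,"tx":0,"ty":0,"tz":-0.16,"ax":0,"ay":0,"az":0},
  ],
)

```text
time: 9.15
tool_pos: [0.5868, 0.2505, 0.2364]
ee_rot: [-3.137, -0.009, -0.058]
wrist_force: [0.1, -0.6, 0.1]
width: 0.0564
```

Run:
```python
from chk import *
o=get_obs();print(o["time"],o["tool_pos"],o["wrist_force"],o["width"])
for n in("scene","top"):
    im,d=snapshot(n);cv2.imwrite(f"pics/{n}_e.png",im[:,:,::-1])
    S=tostand(cloud(n,d)[0]);m=(abs(S[:,1])<.03)&(S[:,2]>.07)&(S[:,2]<.0885)
    for lo in (-.09,-.05,.0,.05,.09,.177,.2):
        k=m&(S[:,0]>lo)&(S[:,0]<lo+.03)
        if k.sum()>8:print(n,lo,k.sum(),"y",np.median(S[k,1]).round(4),"ztop",np.percentile(S[k,2],80).round(4))
    print("tip",S[m&(S[:,0]<.35),0].max())
a=cv2.imread("pics/scene_e.png");b=cv2.imread("pics/top_e.png")
cv2.imwrite("pics/e.png",np.hstack([cv2.resize(a,(400,300)),cv2.resize(b,(400,300))]))
```

```text
9.15 [0.58675281 0.25047985 0.2363663 ] [ 0.05169135 -0.63250124  0.09340138] 0.05642638206913796
scene -0.09 73 y -0.0029 ztop 0.083
scene -0.05 82 y -0.0029 ztop 0.0831
scene 0.0 84 y -0.0028 ztop 0.083
scene 0.05 95 y -0.0029 ztop 0.0828
scene 0.09 76 y -0.003 ztop 0.0823
scene 0.177 110 y -0.0029 ztop 0.0824
scene 0.2 41 y -0.001 ztop 0.0803
tip 0.21895672294331325
top -0.09 185 y -0.0005 ztop 0.0832
top -0.05 188 y 0.0 ztop 0.0827
top 0.0 180 y -0.0002 ztop 0.0828
top 0.05 174 y -0.0002 ztop 0.0825
top 0.09 166 y -0.0001 ztop 0.0826
top 0.177 114 y -0.0001 ztop 0.0824
top 0.2 54 y 0.001 ztop 0.0808
tip 0.22144988959995096
```

View pics/e.png

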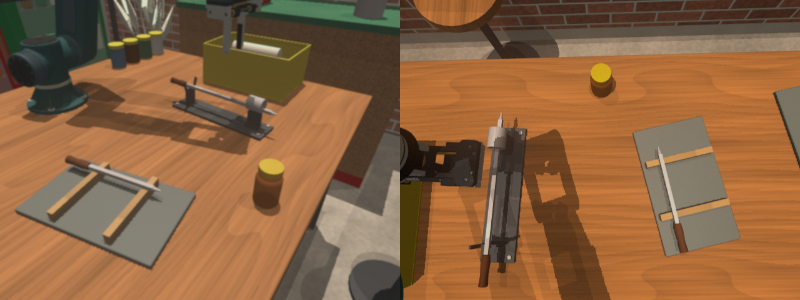

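The bar rests at 78 mm in the fork and the point stands about 45 mm out of the sleeve. The gripper is clear and the short spit hasn't moved.

```bash
python3 -c "
from bench import *
print(close_job())"
```

```text
the job is handed in; nothing more can be done
None
```

The long spit is in the stand and released, and I handed the job in at about 9.3 s of the 46 s allowed. I gripped it at its balance, lowered it into the fork short of the sleeve, fed it point first through the sleeve, then set it down and backed off.

- **Position:** Both cameras show the bar's axis at about 78 mm, which is the resting height you gave. The point stands about 44–46 mm beyond the far end of the sleeve.
- **Gripper and forces:** The gripper is about 160 mm above the bar. The wrist force readings I took stayed under 5 N.
- **Short spit:** In the last pictures it still lies across its battens as before. I judged this by eye and did not measure it again.
- **Disagreement:** The two cameras differ by about 3 mm sideways. I centred the bar with the top camera, and it went through the sleeve without contact showing.
- **Refused call:** My first move call was refused for missing fields. The arm did not move.

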